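# Feel for the hidden release key in the case's groove

## Robot

A 6-joint arm with a two-finger parallel gripper is mounted at the origin on a cart in front of the work surface, level with it; the furniture and walls round the work are solid. World frame = base frame: x ahead of the robot, y to its left, z up, the work surface at z = 0. Lengths are in mm, angles in rad, forces in N, time in s.
With the tool pointing down it reaches from about 350 to 975 mm from the base axis. Payload 7.1 kg.
Tool frame: the origin (TCP) lies between the finger pads; the fingertips stand 17 mm ahead of it and the grasp point (between the pads) lies 2 mm behind it; z points along the fingers, y is the line along which they close (so a half turn about z gives the same grasp; the last joint's range is limited). The gripper opens to 88 mm and grips with 3 to 60 N. Pads are 20 mm wide; open, the fingers measure 115 mm over their backs; the gripper's body (75 mm by 178 mm) begins 61 mm behind the grasp point.
Start: joints at [-1.336, 0.423, 1.63, -0, 1.089, -0.019], TCP at [156.946, -604.957, 239.675] pointing down, gripper open.
Joint ranges: [-3, 3], [-0.9, 2.11], [0.09, 2.58], [-1.31, 4.45], [0.11, 2.69], [-2.54, 2.54]. Speed limits (rad/s): [2.39, 2.39, 3.01, 3.14, 3.14, 3.14].

## Interface

Orientations are given as a rotation vector (axis times angle).
In Python, from workcell import ctrl, get_image gives the robot as it stands (ctrl), with the cameras as plain functions.
- The arm moves only by the shell command python3 jog.py 'ROWS' [OPENING]. ROWS is a JSON list of rows, 1 to 5 of them, each of 6 numbers: dx, dy, dz in mm, then a rotation vector rx, ry, rz in rad; each row shifts and turns the commanded pose from where the row before left it, along the tool's axes as they then stand; what a row does not reach is not made up. A row lasts 1/12 s, in which the tool goes at most 41.7 mm and 0.125 rad, less where a joint would pass 70% of its speed; a pose out of reach is approached as far as the arm can. OPENING is the finger opening in mm, set as the command begins (- or left out keeps the last). The fingers move at their own pace and stop on an object; the grip force is fixed at half the most. Time passes only in rows, so rows that do not move let the fingers close. It prints the time, the measured TCP pose, the force, the opening and the grip force at its end.
- ctrl.get_obs(): the state, without advancing time (a new reading comes with each control period).
- get_image(name): name is "scene" or "top" or "wrist"; returns a dict with "img" (480x640x3 uint8, red, green, blue), "fx", "fy", "cx", "cy" (pixels), "k1" (the pictures are not rectified: a ray, as slopes to the right and down, at radius r is drawn at 1 + k1 r^2 times it, then the intrinsics apply), "R" (3x3) and "t" (3): a world point X has camera coordinates R X + t. Camera axes: x right, y down, z forward; pixel columns grow to the right and rows downward; lengths in mm; the calibration is good to about 2 mm. A picture is of the moment at which its call begins. There is no depth.
- ctrl.close_job(): hands the job in; it is judged then, once.
The state is a dict: "t": time; "qpos": joint angles; "qvel": joint speeds; "joint_torque": joint torques, N m; "ee_pos": TCP position; "orientation": TCP orientation; "ft_force": force on the tool from outside, world axes, zero at the start; "moment": the same for the moment, N m; "width": finger opening in mm; "grasp_force": force on a finger pad.
Only numpy, scipy, OpenCV 4.12 (cv2) and the standard library are available. Lean on these libraries where they do the work, as an engineer would, in place of code of your own. Each camera call takes 0.05 s, during which the arm holds its last target. There are 200 camera calls.

## Task

The parts case is opened by a key hidden in a notch somewhere along the floor of the finger groove behind its lid. With closed fingertips touch the floor at the groove's left end (the robot's left), then feel along it to the right to find the notch, and press the key in it fully home, so that the lid rises ajar and stays so; then take the hand away. Do not touch the lid, and leave the jar, the block and the dish beside the case where they are.

Things in the scene. Friction and masses are not known exactly. Their poses are not given: they have to be found in the camera images.
- case: grey plastic parts case, fixed to the table, 172 (x) x 256 (y) x 60 mm high. Origin on the table, x points away from the robot, y to the left along the groove, z up. Its lid covers the near part (x -86 to 26 mm); behind the lid is an open-topped finger groove along y, with walls up to z = 60
- groove (a point): middle of the groove's floor (case x = 54, y = 0, z = 36 mm); axes as the case's. The groove is inside 46 mm wide (x), 240 long (y -120 to 120) and 24 deep below the rim. Its floor is dark and rigid: six flush tiles 40 mm long, centres y = 100 (the start plate), 60, 20, -20, -60, -100
- groove_right (a point): right end of the groove's floor (y = -120 mm from its middle). One of the five tiles right of the start plate, another each time, is the notch: 40 mm of the groove, over its full width, where the floor is 5 mm lower. That sunken floor is the release key. It has the same dark plastic as the tiles
- start_plate: the dark plate that is the floor of the groove at its left end, 46 (x) x 40 (y) mm, flush with the floor beside it. Origin at the centre of its top face (z = 36 mm above the table); axes as the case's
- case_lid: flat white lid of the case, 112 x 252 x 5 mm (a 1 mm raised panel on it), lying level on the rim at the start. Origin on its hinge along y, just in front of the groove (case x = 26 mm, z = 60 mm); the lid reaches from there 113 mm to case -x. The key lifts its near edge: 0.26 rad (29 mm) when the key is home
- release_key (a joint): how far the release key at the bottom of the notch is pressed in, m: 0 at the start (5 mm below the groove floor), 0.008 fully home (13 mm below the groove floor, a hard stop). It moves straight down, resists with about 7 to 12 N and stays where it is left. It raises the lid in proportion as it goes down
- jar: small clear jar, 41 mm across and 47 mm high, stands on the table left of the case. Origin at its underside
- block: dark block with a pale top face, 56 x 61 x 47 mm, stands on the table right of the case. Origin at its underside
- flat_dish: flat white round lid like a shallow dish, 71 mm across and 10 mm high, lies on the table behind the case. Origin at its underside

How it is judged:
By the outcome, as a careful person would: the job done as asked, in the order asked, and still so for the second after the job is handed in, with the robot touching nothing.
It also fails if it takes over 61 s, if anything falls off the work surface, if the arm or the gripper's body presses on something with over 40 N, if the wrist force passes 120 N, or if a joint passes its speed limit or range.

## Working session

There is one attempt and no reset: what is moved stays moved. The work goes in short steps, Python scripts to look and compute and a shell command to move; the robot and the scene stay as the last step left them, time stands still between calls to the robot, and variables do not carry over. Pictures are saved under pics/ and viewed, at most 10 in all, crops included, and the job is handed in when it is done.

```bash
ls; mkdir -p pics
cat > h.py <<'E'
import numpy as np,cv2
from workcell import ctrl, get_image
def snap(n,f):
    d=get_image(n); cv2.imwrite('pics/'+f,cv2.cvtColor(d['img'],cv2.COLOR_RGB2BGR)); return d
def ray(d,u,v):
    K=np.array([[d['fx'],0,d['cx']],[0,d['fy'],d['cy']],[0,0,1.]])
    p=cv2.undistortPoints(np.array([[[u,v]]],float),K,np.array([d['k1'],0,0,0.]))[0,0]
    R=np.array(d['R']);t=np.array(d['t']); return -R.T@t, R.T@np.array([p[0],p[1],1])
def onz(d,u,v,z):
    c,r=ray(d,u,v); return c+r*(z-c[2])/r[2]
def tri(a,ua,b,ub):
    c1,r1=ray(a,*ua);c2,r2=ray(b,*ub)
    s=np.linalg.lstsq(np.c_[r1,-r2],c2-c1,rcond=None)[0]
    p,q=c1+r1*s[0],c2+r2*s[1]; return (p+q)/2,np.linalg.norm(p-q)
E
python3 - <<'E'
from h import *
import pickle
D={n:snap(n,n+'0.png') for n in('scene','top')}
pickle.dump(D,open('d0.pkl','wb'))
for n in D:print(n,ray(D[n],320,240))
o=ctrl.get_obs();print(o['t'],o['ee_pos'],o['orientation'],o['width'],o['ft_force'])
E
```

```text
jog.py
pics
workcell.py
scene (array([-14.26336044, 566.2233582 , 397.44426076]), array([ 0.6407671 , -0.64612678, -0.41599388]))
top (array([ 465.34955385,   -1.50754128, 1138.05428295]), array([ 0.09104949,  0.02142708, -0.99569603]))
0.1 [ 156.8455692  -604.52110454  239.0157854 ] [-3.11504346e+00 -3.97514214e-01  2.73994215e-04] 87.69360314600267 [ 0.71926285 -0.40893615 -0.16873484]
```

View pics/top0.png

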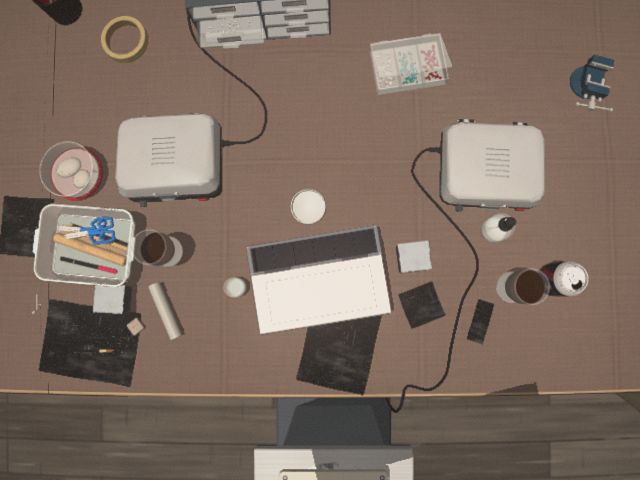

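View pics/scene0.png

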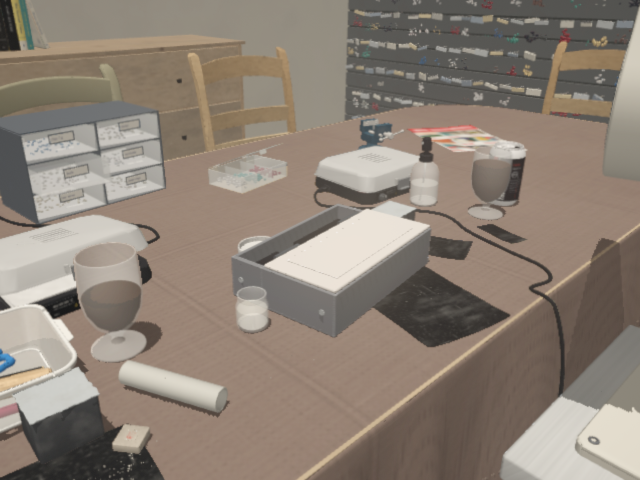

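The top view shows the case with its white lid at corners (249,272), (383,255), (390,306), (260,332). The groove is dark, from (250,262) to (380,240). The jar is at (235,287), the dish at (308,207) and the block at (414,256). In the scene view the lid spans (268,258) to (432,232) and the jar is at (252,308).

Run:
```python
from h import *
import pickle
D=pickle.load(open('d0.pkl','rb'))
def quad(n,seed,lo,hi):
    hsv=cv2.cvtColor(D[n]['img'],cv2.COLOR_RGB2HSV)
    m=cv2.inRange(hsv,lo,hi); m=cv2.morphologyEx(m,cv2.MORPH_OPEN,np.ones((3,3)))
    _,l=cv2.connectedComponents(m); m=(l==l[seed[1],seed[0]]).astype(np.uint8)
    c=max(cv2.findContours(m,0,1)[0],key=cv2.contourArea)
    h=cv2.convexHull(c)
    for e in np.arange(1,20,.5):
        q=cv2.approxPolyDP(h,e,True)
        if len(q)<=4:break
    print(n,seed,D[n]['img'][seed[1],seed[0]],m.sum(),q[:,0].tolist());return q[:,0].astype(float)
t=quad('top',(320,290),(0,0,190),(180,50,255))
s=quad('scene',(350,245),(0,0,190),(180,50,255))
g=quad('top',(315,250),(0,0,0),(180,255,85))
S=lambda n,q,z:np.array([onz(D[n],*p,z) for p in q]).round(1)
print(S('top',t,65));print(S('scene',s,65))
for p in t:
    w=onz(D['top'],*p,65); j=np.argmin([np.linalg.norm(onz(D['scene'],*k,65)-w) for k in s]); print(tri(D['top'],p,D['scene'],s[j]))
print(S('top',g,60));print(S('top',g,36))
for a in [(248,245),(380,227)]: print(onz(D['top'],*a,60))
im=D['top']['img'][205:345,225:435]; cv2.imwrite('pics/c.png',cv2.resize(im,None,fx=3.7,fy=3.7,interpolation=2)[:,:,::-1])
```

```text
top (320, 290) [240 232 222] 7740 [[380, 255], [390, 312], [260, 332], [252, 276]]
scene (350, 245) [236 227 216] 6729 [[427, 224], [337, 290], [265, 266], [388, 201]]
top (315, 250) [78 70 68] 2925 [[373, 229], [375, 251], [254, 271], [251, 249]]
[[ 534.1  -92.7   65. ]
 [ 425.8 -110.4   65. ]
 [ 389.   136.2   65. ]
 [ 495.3  151.7   65. ]]
[[ 428.2 -108.8   65. ]
 [ 383.3  135.7   65. ]
 [ 489.4  157.9   65. ]
 [ 530.9 -143.5   65. ]]
(array([ 519.83493381, -101.63320989,   79.79729898]), np.float64(33.480964416519605))
(array([ 426.95461137, -109.52198414,   65.17229537]), np.float64(2.8948953646323603))
(array([387.17009243, 134.86975098,  63.2627222 ]), np.float64(4.636752602997375))
(array([495.60576633, 152.54521032,  60.77091282]), np.float64(0.541650699505287))
[[584.5 -80.3  60. ]
 [542.1 -83.6  60. ]
 [505.  148.6  60. ]
 [547.4 154.6  60. ]]
[[587.2 -82.1  36. ]
 [543.8 -85.5  36. ]
 [505.9 152.   36. ]
 [549.2 158.1  36. ]]
[555.15193963 160.4804165   60.        ]
[588.31910377 -93.81546659  60.        ]
```

View pics/c.png

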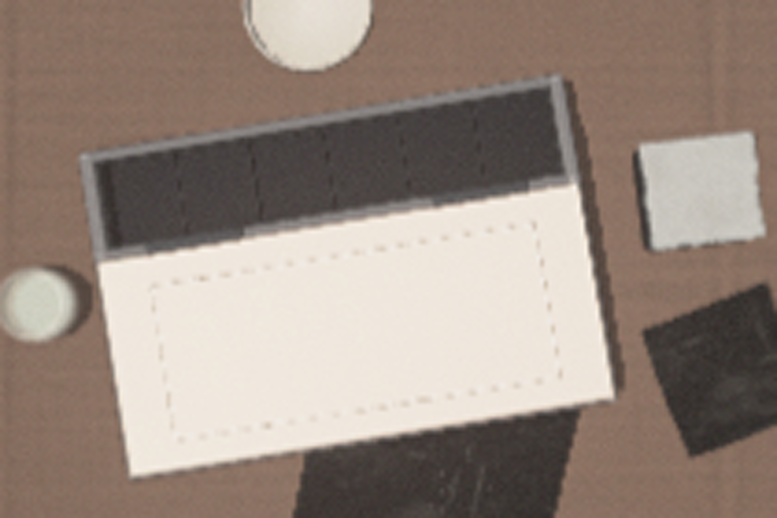

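The crop shows the case's outer corners cleanly: rear (82,155) and (563,76), lid front (130,476) and (615,397), lid rear (100,258) and (578,184). The tile seams show but the notch doesn't. I'll fit the case pose from these corners.

```bash
cat > pose.py <<'E'
from h import *
import pickle
from scipy.optimize import least_squares
d=pickle.load(open('d0.pkl','rb'))['top']
c=np.array([(82,155),(563,76),(130,476),(615,397),(100,258),(578,184)])/3.7+[224.6,204.6]
M=np.array([(86,128,60),(86,-128,60),(-87,126,65),(-87,-126,65),(26,126,65),(26,-126,65)],float)
W=np.array([onz(d,*p,m[2])[:2] for p,m in zip(c,M)])
f=lambda p:np.c_[np.cos(p[2])*M[:,0]-np.sin(p[2])*M[:,1]+p[0],np.sin(p[2])*M[:,0]+np.cos(p[2])*M[:,1]+p[1]]
P=least_squares(lambda p:(f(p)-W).ravel(),[470,20,.15],x_scale=[1,1,.01],loss='soft_l1').x
def case(x,y):
    C,S=np.cos(P[2]),np.sin(P[2]); return np.array([C*x-S*y+P[0],S*x+C*y+P[1]])
if __name__=='__main__': print(P.round(3));print((f(P)-W).round(1).tolist(),case(54,100))
E
cat > go.py <<'E'
import sys
from pose import *
from scipy.spatial.transform import Rotation as Ro
x,y,z=map(float,sys.argv[1:4])
o=ctrl.get_obs();R=Ro.from_rotvec(o['orientation']).as_matrix()
C,S=np.cos(P[2]),np.sin(P[2])
T=np.array([[C,S,0],[S,-C,0],[0,0,-1]])
e=np.array(o['ee_pos']);q=e[:2]-P[:2]
print('t',round(o['t'],2),'case',np.round([C*q[0]+S*q[1],-S*q[0]+C*q[1],e[2]-17],1),'F',np.round(o['ft_force'],1),'w',round(o['width'],1))
print('tool delta',(R.T@(np.r_[case(x,y),z+17]-e)).round(1),'rot',Ro.from_matrix(R.T@T).as_rotvec().round(3))
E
python3 pose.py; python3 go.py 54 100 130
python3 jog.py '[[27,-31,0,0,0,0],[27,-31,0,0,0,0],[27,-31,0,0,0,0],[27,-31,0,0,0,0],[27,-31,0,0,0,0]]' 0
python3 jog.py '[[27,-31,0,0,0,0],[27,-31,0,0,0,0],[27,-31,0,0,0,0],[27,-31,0,0,0,0],[27,-31,0,0,0,0]]'
python3 jog.py '[[27,-31,0,0,0,0],[27,-31,0,0,0,0],[27,-31,0,0,0,0],[27,-31,0,0,0,0],[27,-31,0,0,0,0]]'
python3 go.py 54 100 130
```

```text
t: 0.52
ee_pos: [248.9, -419.1, 239.3]
orientation: [-3.116, -0.396, 0.0]
ft_force: [0.7, 0.5, -0.3]
width: 58.1
grasp_force: 0.0
t: 0.93
ee_pos: [340.7, -235.2, 239.6]
orientation: [-3.116, -0.397, -0.0]
ft_force: [1.7, -0.2, 0.2]
width: 24.8
grasp_force: 0.0
t: 1.35
ee_pos: [432.5, -51.1, 239.7]
orientation: [3.116, 0.398, 0.0]
ft_force: [0.6, -1.0, -0.8]
width: 0.8
grasp_force: 0.0
t 1.35 case [-69.2 -66.7 222.7] F [ 0.6 -1.  -0.8] w 0.8
tool delta [ 139.7 -153.1   92.7] rot [ 0.    -0.     0.103]
```

```bash
python3 jog.py '[[28,-30.6,0,0,0,0],[28,-30.6,0,0,0,0],[28,-30.6,0,0,0,0],[28,-30.6,0,0,0,0],[28,-30.6,0,0,0,0]]'
python3 jog.py '[[0,0,0,0,0,0.103],[0,0,0,0,0,0]]'
python3 go.py 54 100 130
python3 - <<'E'
from pose import *
w=snap('wrist','w1.png');pickle.dump(w,open('w1.pkl','wb'))
K=np.array([[w['fx'],0,w['cx']],[0,w['fy'],w['cy']],[0,0,1.]])
for x,y,z in [(86,128,60),(86,-128,60),(77,120,60),(31,120,60),(26,126,65),(-87,126,65),(31,120,36),(77,120,36)]:
    X=np.r_[case(x,y),z]; p=cv2.projectPoints(X[None],cv2.Rodrigues(np.array(w['R']))[0],np.array(w['t']),K,np.array([w['k1'],0,0,0.]))[0].ravel()
    print(x,y,z,p.round(1))
E
```

```text
t: 1.77
ee_pos: [529.6, 132.3, 239.4]
orientation: [3.116, 0.398, -0.001]
ft_force: [1.1, -0.8, 0.8]
width: 0.6
grasp_force: 0.0
t: 1.93
ee_pos: [529.7, 132.0, 239.1]
orientation: [3.133, 0.236, -0.001]
ft_force: [-0.1, -0.8, 0.7]
width: 0.4
grasp_force: 0.0
t 1.93 case [ 54.4  99.7 222.1] F [-0.1 -0.8  0.7] w 0.4
tool delta [-0.3 -0.3 92.1] rot [ 0.     0.001 -0.   ]
86 128 60 [294.2 195.4]
86 -128 60 [554.3 195.6]
77 120 60 [302.5 204.5]
31 120 60 [303.3 248.4]
26 126 65 [297.3 254.6]
-87 126 65 [299.6 348.7]
31 120 36 [304.5 241.4]
77 120 36 [303.8 200.1]
```

View pics/w1.png

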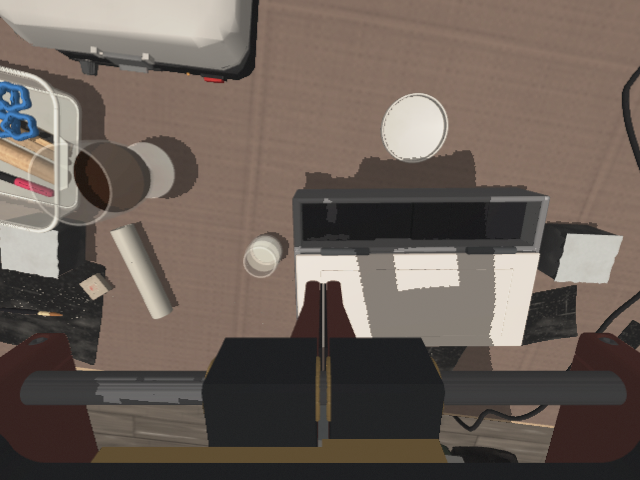

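The wrist view shows the case's rear edge at rows 192–195, from (293,192) to (549,195). The groove interior spans roughly (302,202) to (540,250), and the lid edge is near row 253. All of this is within a few mm of the prediction. I'll measure the edges.

Run:
```python
from pose import *
w=pickle.load(open('w1.pkl','rb'));g=cv2.cvtColor(w['img'],cv2.COLOR_RGB2GRAY)
def loc(u,v,z):
    q=onz(w,u,v,z)[:2]-P[:2];C,S=np.cos(P[2]),np.sin(P[2]);return np.round([C*q[0]+S*q[1],-S*q[0]+C*q[1]],1)
for c in (340,400,450,520): print(c,'rows184..',g[184:262,c].tolist())
print('row225 left',g[225,286:312].tolist(),'right',g[225,525:560].tolist())
for u,v,z in [(400,192,60),(400,203,60),(400,248,60),(400,253,65),(293,192,60),(549,195,60),(302,225,60),(540,225,60)]: print(u,v,loc(u,v,z))
```

```text
340 rows184.. [67, 67, 67, 68, 65, 63, 62, 62, 63, 63, 64, 64, 63, 65, 74, 79, 78, 74, 70, 41, 29, 27, 27, 29, 29, 27, 27, 28, 29, 28, 27, 28, 27, 27, 27, 27, 29, 28, 26, 28, 27, 28, 28, 27, 26, 27, 28, 27, 28, 25, 45, 46, 46, 46, 47, 30, 43, 62, 63, 63, 63, 63, 63, 63, 60, 72, 80, 86, 87, 85, 80, 161, 226, 228, 228, 228, 228, 228]
400 rows184.. [67, 66, 68, 68, 65, 63, 62, 63, 63, 63, 64, 63, 63, 71, 76, 78, 76, 72, 57, 34, 28, 27, 26, 27, 27, 27, 26, 29, 28, 26, 27, 25, 27, 27, 27, 27, 26, 28, 27, 28, 28, 26, 25, 26, 28, 27, 26, 25, 26, 27, 26, 27, 27, 29, 48, 62, 64, 64, 63, 63, 64, 63, 63, 72, 130, 138, 133, 146, 89, 113, 184, 220, 226, 227, 227, 227, 227, 227]
450 rows184.. [69, 68, 68, 65, 62, 62, 62, 62, 63, 63, 63, 65, 64, 74, 77, 77, 74, 70, 42, 27, 28, 28, 26, 27, 28, 30, 25, 26, 26, 26, 24, 25, 24, 26, 29, 28, 26, 27, 26, 25, 28, 27, 26, 28, 27, 25, 25, 27, 27, 28, 27, 27, 26, 26, 26, 42, 61, 64, 63, 64, 63, 63, 79, 121, 134, 135, 127, 95, 78, 150, 207, 223, 226, 226, 225, 225, 225, 225]
520 rows184.. [118, 81, 68, 67, 64, 63, 61, 62, 63, 62, 63, 62, 105, 123, 131, 130, 124, 94, 51, 40, 38, 39, 39, 39, 41, 40, 40, 40, 38, 41, 40, 39, 38, 39, 39, 39, 39, 39, 39, 39, 39, 40, 39, 40, 39, 39, 39, 39, 38, 41, 41, 44, 44, 57, 56, 60, 62, 63, 63, 63, 63, 63, 111, 125, 129, 130, 116, 68, 104, 190, 216, 223, 224, 224, 223, 224, 223, 223]
row225 left [118, 119, 119, 120, 120, 120, 118, 87, 73, 74, 74, 75, 75, 72, 64, 59, 43, 30, 27, 27, 27, 27, 28, 28, 28, 28] right [70, 70, 69, 69, 70, 70, 70, 69, 68, 69, 69, 73, 104, 121, 128, 130, 129, 129, 129, 80, 41, 38, 38, 41, 40, 39, 40, 37, 38, 38, 38, 38, 41, 38, 40]
400 192 [89.5 24.2]
400 203 [78.5 23.4]
400 248 [31.5 20. ]
400 253 [27.8 20.9]
293 192 [ 89.4 129.1]
549 195 [  86.6 -122.6]
302 225 [ 56.  120.9]
540 225 [  56.1 -119.9]
```

```bash
sed -i 's/^def case/P=P+[1.3,1.4,.012]\ndef case/' pose.py; sed -i "s/^x,y,z=/import warnings\nx,y,z=/" go.py; python3 go.py 54 99 60
python3 jog.py '[[1.5,0.5,32,0,0,-0.012],[0,0,32,0,0,0],[0,0,32,0,0,0],[0,0,32,0,0,0],[0,0,30,0,0,0]]'
python3 go.py 54 99 36
```

```text
t 1.98 case [ 53.   96.8 222. ] F [ 0.2 -0.3 -0.2] w 0.6
tool delta [  1.2  -2.3 162. ] rot [ 0.     0.002 -0.009]
t: 2.4
ee_pos: [529.8, 128.3, 80.3]
orientation: [3.131, 0.258, -0.001]
ft_force: [0.0, 0.5, 0.1]
width: 0.5
grasp_force: 0.0
t 2.4 case [53.6 94.1 63.3] F [0.  0.5 0.1] w 0.5
tool delta [ 0.4 -4.9 27.3] rot [0.    0.001 0.001]
```

```bash
python3 jog.py '[[0.5,-4.5,2,0,0,0],[0,0,7,0,0,0],[0,0,7,0,0,0],[0,0,4,0,0,0],[0,0,0,0,0,0]]'
python3 go.py 54 99 36
```

```text
t: 2.82
ee_pos: [531.0, 134.3, 62.3]
orientation: [-3.131, -0.256, -0.002]
ft_force: [-0.1, -1.4, 0.3]
width: 0.5
grasp_force: 0.0
t 2.82 case [55.8 99.9 45.3] F [-0.1 -1.4  0.3] w 0.5
tool delta [-1.8  0.9  9.3] rot [-0.    -0.001  0.   ]
```

```bash
python3 jog.py '[[-1.5,1,3,0,0,0],[0,0,2,0,0,0],[0,0,1,0,0,0],[0,0,0,0,0,0],[0,0,0,0,0,0]]'|sed -n '2p;4p'
python3 jog.py '[[0,0,1,0,0,0],[0,0,1,0,0,0],[0,0,0,0,0,0],[0,0,0,0,0,0]]'|sed -n '2p;4p'
python3 go.py 54 99 36
```

```text
ee_pos: [529.4, 133.1, 55.9]
ft_force: [-0.2, -0.0, -0.2]
ee_pos: [529.3, 133.1, 53.6]
ft_force: [0.0, -0.0, -0.6]
t 3.57 case [53.8 99.  36.6] F [ 0.  -0.  -0.6] w 0.4
tool delta [0.2 0.  0.6] rot [0. 0. 0.]
```

```bash
python3 jog.py '[[0,0,0.5,0,0,0],[0,0,0,0,0,0],[0,0,0,0,0,0]]'|sed -n '2p;4p'
python3 jog.py '[[0,0,0.5,0,0,0],[0,0,0,0,0,0],[0,0,0,0,0,0]]'|sed -n '2p;4p'
python3 go.py 54 99 36
```

```text
ee_pos: [529.4, 133.1, 53.4]
ft_force: [-0.7, -0.0, 4.5]
ee_pos: [529.4, 133.1, 53.3]
ft_force: [-2.5, -1.0, 10.3]
t 4.07 case [53.9 99.  36.3] F [-2.5 -1.  10.3] w 0.5
tool delta [0.1 0.  0.3] rot [-0. -0.  0.]
```

```bash
python3 jog.py '[[0,3.9,-0.2,0,0,0],[0,3.9,0,0,0,0],[0,3.9,0,0,0,0],[0,3.9,0,0,0,0],[0,3.9,0,0,0,0]]'|sed -n '2p;4p'
python3 jog.py '[[0,3.9,0,0,0,0],[0,3.9,0,0,0,0],[0,3.9,0,0,0,0],[0,3.9,0,0,0,0],[0,3.9,0,0,0,0]]'|sed -n '2p;4p'
python3 jog.py '[[0,0,0,0,0,0],[0,0,0,0,0,0]]'|sed -n '2p;4p'
python3 go.py 54 60 36
```

```text
ee_pos: [533.3, 114.3, 53.4]
ft_force: [-0.9, 4.5, 4.7]
ee_pos: [536.5, 95.0, 53.4]
ft_force: [-0.4, 5.0, 6.4]
ee_pos: [536.5, 94.5, 53.4]
ft_force: [0.7, 0.9, 5.1]
t 5.07 case [54.8 59.7 36.4] F [0.7 0.9 5.1] w 0.5
tool delta [-0.8 -0.3  0.4] rot [ 0.    -0.002 -0.   ]
```

Still on the floor with steady contact of about 5 N, so tile 60 is not the notch.

```bash
python3 jog.py '[[0,4,0,0,0,0],[0,4,0,0,0,0],[0,4,0,0,0,0],[0,4,0,0,0,0],[0,4,0,0,0,0]]'|sed -n '2p;4p'
python3 jog.py '[[0,4,0,0,0,0],[0,4,0,0,0,0],[0,4,0,0,0,0],[0,4,0,0,0,0],[0,4,0,0,0,0]]'|sed -n '2p;4p'
python3 jog.py '[[0,0,0,0,0,0],[0,0,0,0,0,0]]'|sed -n '2p;4p'
python3 go.py 54 20 36
```

```text
ee_pos: [539.6, 75.2, 53.3]
ft_force: [0.7, 3.2, 5.1]
ee_pos: [541.9, 54.5, 52.6]
ft_force: [-1.1, -0.4, -0.3]
ee_pos: [542.0, 54.8, 52.7]
ft_force: [-0.1, 0.1, -0.3]
t 6.07 case [53.7 19.7 35.7] F [-0.1  0.1 -0.3] w 0.2
tool delta [ 0.3 -0.3 -0.3] rot [-0.  0. -0.]
```

The force vanished and the tip dropped, so the notch is probably tile 20. I'll lower to feel the key.

```bash
python3 jog.py '[[0,0,1.5,0,0,0],[0,0,1.5,0,0,0],[0,0,0,0,0,0]]'|sed -n '2p;4p'
python3 jog.py '[[0,0,1,0,0,0],[0,0,0.5,0,0,0],[0,0,0,0,0,0]]'|sed -n '2p;4p'
python3 jog.py '[[0,0,0.5,0,0,0],[0,0,0.5,0,0,0],[0,0,0,0,0,0]]'|sed -n '2p;4p'
```

```text
ee_pos: [541.9, 55.3, 49.5]
ft_force: [-0.2, -0.1, -0.3]
ee_pos: [542.1, 55.3, 48.4]
ft_force: [-1.1, 1.0, 0.3]
ee_pos: [542.1, 55.3, 47.8]
ft_force: [-1.7, 0.7, 5.8]
```

The key is 5 mm down, as described. Pressing it home.

```bash
python3 jog.py '[[0,0,1.5,0,0,0],[0,0,1.5,0,0,0],[0,0,1.5,0,0,0],[0,0,1,0,0,0],[0,0,0,0,0,0]]'|sed -n '2p;4p'
python3 jog.py '[[0,0,1,0,0,0],[0,0,1,0,0,0],[0,0,0.5,0,0,0],[0,0,0,0,0,0]]'|sed -n '2p;4p'
python3 jog.py '[[0,0,0.5,0,0,0],[0,0,0.5,0,0,0],[0,0,0,0,0,0],[0,0,0,0,0,0]]'|sed -n '2p;4p'
```

```text
ee_pos: [542.1, 55.3, 42.3]
ft_force: [-1.7, -1.7, 4.7]
ee_pos: [542.1, 55.3, 40.3]
ft_force: [-3.5, 0.3, 11.8]
ee_pos: [542.2, 55.3, 40.1]
ft_force: [-6.4, -0.3, 21.9]
```

```bash
python3 jog.py '[[0,0,0.5,0,0,0],[0,0,0,0,0,0],[0,0,0,0,0,0]]'|sed -n '2p;4p'
python3 jog.py '[[0,0,-3,0,0,0],[0,0,-8,0,0,0],[0,0,-15,0,0,0],[0,0,-20,0,0,0],[0,0,-20,0,0,0]]'|sed -n '2p;4p'
python3 jog.py '[[0,0,-30,0,0,0],[0,0,-30,0,0,0],[0,0,-30,0,0,0],[0,0,-30,0,0,0],[0,0,0,0,0,0]]'|sed -n '2p;4p'
python3 -c "
from h import *
snap('scene','s2.png')"
```

```text
ee_pos: [542.2, 55.3, 40.1]
ft_force: [-8.4, 0.8, 27.3]
ee_pos: [541.7, 55.1, 104.4]
ft_force: [0.1, 0.4, -0.4]
ee_pos: [545.4, 55.4, 229.9]
ft_force: [1.1, 0.1, 0.3]
```

View pics/s2.png

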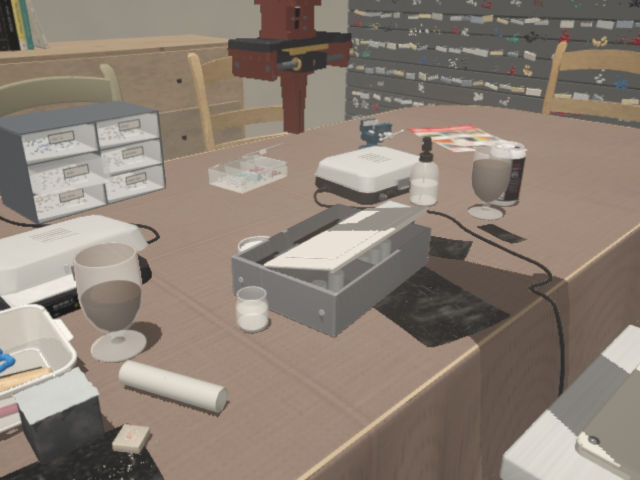

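The lid is ajar, with its near edge raised from about (337,290) to (335,268). The jar at (252,308) and the other things are where they were, and the hand is clear above.

```bash
python3 -c "
from workcell import ctrl, get_image
print(ctrl.close_job())"
```

```text
the job is handed in; nothing more can be done
None
```

The notch was the tile at y = 20; I pressed its key to the hard stop, the lid rose and stayed ajar, the hand was lifted clear without touching the lid, and the job is handed in (no verdict was returned).

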